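# Turn three leg blanks out of the drum feeder

### The arm

A 7-joint arm with a two-finger parallel gripper is mounted at the origin on a cart in front of the work surface, level with it; the furniture and walls round the work are solid. World frame = base frame: x ahead of the robot, y to its left, z up, the work surface at z = 0. Lengths are in m, angles in rad, forces in N, time in s.
With the tool pointing down it reaches from about 0.425 to 1.025 m from the base axis. Payload 3.6 kg.
Tool frame: the origin (TCP) lies at the very end of the fingers, on their centre line; the grasp point (between the pads) lies 19 mm behind it; z points along the fingers, y is the line along which they close (so a half turn about z gives the same grasp; the last joint's range is limited). The gripper opens to 85 mm and grips with 20 to 120 N. Pads are 22 mm wide; open, the fingers measure 114 mm over their backs; the gripper's body (76 mm by 85 mm) begins 54 mm behind the grasp point. The pads swing forward as they close: fully open they stand 13 mm farther back than shut.
Start: joints at [-1.202, 0.591, 0.048, 1.609, -0.033, 0.943, -0.034], TCP at [0.324, 0.649, 0.231] pointing down, gripper open.
Joint ranges: [-2.69, 2.69], [-0.47, 2.24], [-1.27, 1.36], [0.19, 2.51], [-1.53, 4.68], [0.08, 2.07], [-3.09, 3.09]. Speed limits (rad/s): [2.57, 2.57, 3.14, 3.14, 3.14, 3.14, 3.14].

### API

Orientations are given as a rotation vector (axis times angle).
In Python, from rig import robot, optics, spotter gives the robot as it stands. The module is installed in compiled form; this text tells all that it offers.
- The arm moves only by the tool jog_arm, never from a script. Its argument "targets" is one flat list of numbers, 7 for each row, row after row: the turn, a rotation vector about the tool's x, y, z as a fraction of full scale, then the shift along the tool's x, y, z as a fraction of full scale, then the closure, from -1 (fully open) to 1 (shut). A call has 1 to 12 rows; each row shifts and turns the commanded pose from where the row before left it, along the tool's axes as they then stand; what a row does not reach is not made up. Full scale, the value 1, is 5 cm for a shift and 0.1 rad for a turn. A row lasts 1/8 s, in which the tool goes at most 62.5 mm and 10.7 degrees, less where a joint would pass 70% of its speed; a pose out of reach is approached as far as the arm can. A call with a number of a shift or a turn outside -1 to 1 is refused whole. A call with a gripper value outside its range is refused whole. The fingers move at their own pace and stop on an object; "force" is the grip in N (left out, the last holds). Time passes only in rows, so rows that do not move let the fingers close. It gives the time, the measured TCP pose, the force, the opening and the grip force at its end, in the units of the state.
- robot.sense(): the state, without advancing time (a new reading comes with each control period).
- optics.snapshot(name): name is "scene" or "top" or "wrist"; returns a dict with "color" (400x640x3 uint8, red, green, blue), "fx", "fy", "cx", "cy" (pixels), "k1" (the pictures are not rectified: a ray, as slopes to the right and down, at radius r is drawn at 1 + k1 r^2 times it, then the intrinsics apply), "camera_from_world" (4x4, takes a point from world to camera coordinates). Camera axes: x right, y down, z forward; pixel columns grow to the right and rows downward; lengths in m; the calibration is good to about 2 mm. A picture is of the moment at which its call begins. There is no depth.
- robot.finish_job(): hands the job in; it is judged then, once.
Trained networks look in the newest picture that a camera, given by its name, has taken for a name from the list of things; names that differ only in an ending like _2 or _b are one class to them, and where a whole thing is asked for, a point or a joint stands for the part that bears it (a point fixed in the world has none). Each returns a list of dicts, best first, with "score" (0 to 1); they miss things now and then, are a little off and sometimes report something else, mostly with a low value. They report only what shows in the picture. A call takes as long as a camera call.
- spotter.recognise(camera, label): "rect" ([left, top, width, height] as shares, 0 to 1, of the picture: columns of its width, rows of its height, round what is visible of it).
- spotter.silhouettes(camera, label): "mask" (400x640 bool, what is visible of it) and "rect" ([left, top, width, height] as shares, 0 to 1, of the picture: columns of its width, rows of its height, round what is visible of it).
- spotter.spot_point(camera, label): "point" ([column, row] as shares, 0 to 1, of the picture: columns of its width, rows of its height: a listed point, or the origin of a listed thing).
The state is a dict: "time": time; "qpos": joint angles; "joint_vel": joint speeds; "joint_efforts": joint torques, N m; "ee_pos": TCP position; "ee_rot": TCP orientation; "ft_force": force on the tool from outside, world axes, zero at the start; "ft_torque": the same for the moment, N m; "opening": finger opening in m; "grasp_force": force on a finger pad.
Only numpy, scipy, OpenCV 4.12 (cv2) and the standard library are available. Lean on these libraries where they do the work, as an engineer would, in place of code of your own. Each camera call takes 0.05 s, during which the arm holds its last target. There are 200 camera calls.

### The job

I am about to turn the legs of a three-legged stool: feed me exactly three blanks from the drum feeder by turning its drum slowly clockwise (the star handle turns it; you will have to change from knob to knob), one blank at a time, so that each lies still in the tray before the next drops. Never go faster than half a turn a second, leave the other blanks in the feeder, do not touch any blank with the hand, and do not disturb the chuck key, the turned box and the spinning top.

Things in the scene. Friction and masses are not known exactly. Their poses are not given: they have to be found in the camera images.
- blank_feeder: Shop-made plywood feeder for turning blanks, fixed, 180 x 300 mm, 326 mm high: upright hopper, fluted drum below it, star handle in front, tray at the right. Origin on the bench under the drum's middle; z up, +x along the drum's axis away from the handle (which is on the robot's side), +y to the left as seen from the handle. Turned backwards, a loaded drum binds on the hopper.
- feed_drum (a joint): Turn of the fluted drum, rad; grows clockwise seen from the handle (top goes right): the feeding way. Starts in -0.4..0.4. At 0 the flutes stand 36, 108, 180.. degrees from the top, a land under the hopper. Stiff bearing (0.22 N m, 3 N at a knob): stays where it is left, has no stop.
- star_hub (a point): Centre of the star handle, on the drum's axis 170 mm in front (-x) of the feeder's origin, 115 mm high. Four arms 90 degrees apart with 28 mm black ball knobs, centres 80 mm from here, square to the axis. The hopper plank stands 100 mm behind it; between are only the 16 mm shaft and a 27 mm bearing tube: a hand going all round with one knob would meet the shaft.
- ball_knob (a point): Centre of one of the four ball knobs; the others are 90, 180 and 270 degrees further round the hub. The star turns with the drum through a friction clutch, which slips only beyond about 16 N at a knob (a jammed drum); it stands at any angle to the flutes at the start.
- drum_middle (a point): Middle of the drum on its axis, 115 mm above the bench. Rim radius 70 mm, 112 mm long, five lengthwise flutes 72 degrees apart, 28 mm wide, 15 mm deep, empty at first. A flute passing the top takes one blank from the hopper, carries it over to the right and lets it roll out sideways when about 90 to 110 degrees past the top.
- hopper_mouth (a point): Open top of the hopper above the drum, 326 mm high, outside 140 mm along the axis x 76 mm across, inside 28 mm across; the five blanks lie in it one on the other. To the right (-y), beside the drum, is the tray: 116 mm wide, floor from 81 mm high at 74 mm right of the axis down to 29 mm at the stop board 188 mm right; blanks roll down and lie side by side against it.
- blank_1: Round leg blank of light-brown waxed wood, 26 mm diameter, 110 mm long, lowest of the five in the hopper at the start, so number 1 to come out; origin at its middle, x along its length.
- blank_2: Round leg blank of light-brown waxed wood, 26 mm diameter, 110 mm long, second from below of the five in the hopper at the start, so number 2 to come out; origin at its middle, x along its length.
- blank_3: Round leg blank of light-brown waxed wood, 26 mm diameter, 110 mm long, middle of the five in the hopper at the start, so number 3 to come out; origin at its middle, x along its length.
- blank_4: Round leg blank of light-brown waxed wood, 26 mm diameter, 110 mm long, fourth from below of the five in the hopper at the start, so number 4 to come out; origin at its middle, x along its length.
- blank_5: Round leg blank of light-brown waxed wood, 26 mm diameter, 110 mm long, top of the five in the hopper at the start, so number 5 to come out; origin at its middle, x along its length.
- chuck_key: T-shaped steel chuck key lying flat, 64 x 69 x 8 mm, a bystander on the bench; origin under its middle.
- turned_box: Small lidded turned wooden box, 57 mm diameter, 64 mm high, a bystander standing in front of the tray; origin under its middle.
- spin_top: Dark turned wooden spinning top standing stem up, 62 mm diameter, 50 mm high, a bystander; origin under its middle.

How it is judged:
By the outcome, as a careful person would: the job done as asked, in the order asked, and still so for the second after the job is handed in, with the robot touching nothing.
It also fails if it takes over 72 s, if anything falls off the work surface, if the arm or the gripper's body presses on something with over 40 N, if the wrist force passes 120 N, or if a joint passes its speed limit or range.

## Working session

There is one attempt and no reset: what is moved stays moved. The work goes in short steps, Python scripts to look and compute and a tool call to move; the robot and the scene stay as the last step left them, time stands still between calls to the robot, and variables do not carry over. Pictures are saved under pics/ and viewed, at most 10 in all, crops included, and the job is handed in when it is done.

Besides the shell and the picture viewer there is one more tool, called after "Emit:" by a JSON object that holds its "fn" and its "kwargs", one argument or row to a line. jog_arm: Moves the arm, as the interface text tells. Shift numbers are shares of 5 cm and turn numbers shares of 0.1 rad, none past 1 either way. Its arguments: {"type":"object","properties":{"targets":{"type":"array"},"force":{"type":"number"}},"required":["targets"]}

```bash
mkdir -p pics
cat > h.py <<'E'
import numpy as np, cv2
from rig import robot, optics, spotter
from scipy.spatial.transform import Rotation as R
def ray(s,u,v):
    x=(u-s["cx"])/s["fx"]; y=(v-s["cy"])/s["fy"]; a,b=x,y
    for _ in range(20):
        f=1+s["k1"]*(a*a+b*b); a,b=x/f,y/f
    T=np.array(s["camera_from_world"]); Rm=T[:3,:3]
    return -Rm.T@T[:3,3], Rm.T@np.array([a,b,1])
def at(s,u,v,ax,val):
    c,d=ray(s,u,v); return c+d*(val-c[ax])/d[ax]
def proj(s,p):
    T=np.array(s["camera_from_world"]); q=T[:3,:3]@np.array(p)+T[:3,3]; a,b=q[0]/q[2],q[1]/q[2]; f=1+s["k1"]*(a*a+b*b)
    return np.array([s["cx"]+s["fx"]*a*f, s["cy"]+s["fy"]*b*f])
def tri(l):
    A=0;B=0
    for c,d in l:
        d=d/np.linalg.norm(d);P=np.eye(3)-np.outer(d,d);A=A+P;B=B+P@c
    return np.linalg.solve(A,B)
E
cat > a.py <<'E'
from h import *
S={}
for c in ("scene","top"):
    s=S[c]=optics.snapshot(c); cv2.imwrite(f"pics/{c}0.png",s["color"][:,:,::-1])
    print(c,-np.array(s["camera_from_world"])[:3,:3].T@np.array(s["camera_from_world"])[:3,3])
    for n in ("star_hub","ball_knob","drum_middle","hopper_mouth","blank_feeder","blank_1","chuck_key","turned_box","spin_top"):
        print(n,[(np.round(np.array(d["point"])*[640,400],1).tolist(),round(d["score"],2)) for d in spotter.spot_point(c,n)][:6])
print(robot.sense())
E
python3 a.py
```

```text
scene [ 0.19977358 -0.93269817  0.80996921]
star_hub [([285.0, 226.6], 0.57)]
ball_knob []
drum_middle []
hopper_mouth [([375.5, 133.2], 0.64)]
blank_feeder [([365.2, 251.8], 0.93)]
blank_1 [([368.1, 184.4], 0.59), ([372.1, 168.4], 0.54), ([374.1, 175.7], 0.52), ([375.6, 141.6], 0.49)]
chuck_key [([375.6, 134.5], 0.47), ([244.4, 253.9], 0.45)]
turned_box [([325.3, 331.2], 0.76), ([370.9, 142.3], 0.37)]
spin_top [([282.4, 322.3], 0.73)]
top [ 0.45275562 -0.4465253   1.16856739]
star_hub [([290.1, 237.7], 0.93)]
ball_knob [([311.0, 242.6], 0.96), ([338.3, 274.1], 0.45)]
drum_middle []
hopper_mouth [([318.6, 146.7], 0.57)]
blank_feeder [([315.6, 175.9], 0.71)]
blank_1 [([321.1, 148.1], 0.76)]
chuck_key [([268.7, 269.5], 0.68)]
turned_box [([370.7, 249.2], 0.56)]
spin_top [([341.5, 272.8], 0.86)]
{'time': 1.0, 'qpos': array([-1.20147087,  0.59113795,  0.04838709,  1.60849442, -0.03328421,
        0.94268776, -0.03366039]), 'joint_vel': array([ 3.21687840e-04,  1.02525991e-03, -5.86401856e-04,  6.42755364e-04,
        1.36652532e-04,  2.54496231e-04, -6.15994665e-05]), 'joint_efforts': array([-6.09320105e-04, -5.48655438e+01,  1.54587843e+00, -1.98543423e+01,
        9.24262858e-03,  1.57767990e-03,  4.10643892e-06]), 'ee_pos': array([0.32369551, 0.64874225, 0.23134901]), 'ee_rot': array([7.20381506e-01, 3.05784028e+00, 1.12017151e-04]), 'ft_force': array([ 0.23877271, -0.29928579, -0.75983242]), 'ft_torque': array([ 0.00214975,  0.00120405, -0.02102812]), 'grasp_force': 0.0, 'opening': 0.08535518654260603}
```

View pictures.

View pics/scene0.png

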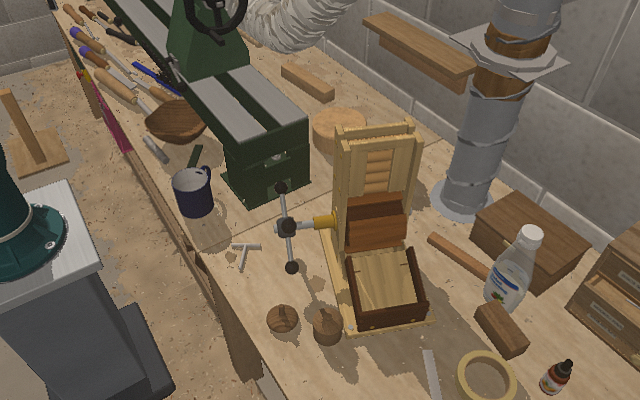

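View pics/top0.png

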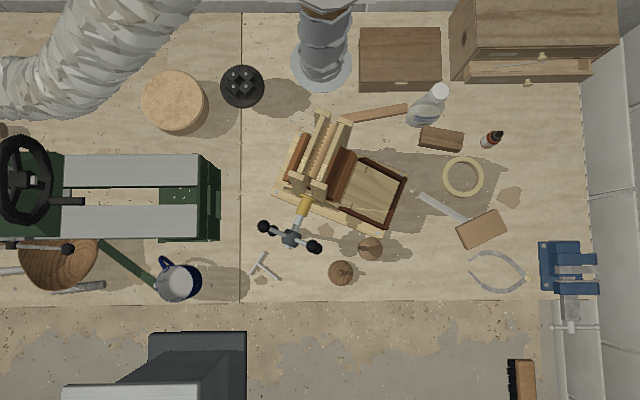

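```bash
cat > b.py <<'E'
from h import *
s=optics.snapshot("scene"); t=optics.snapshot("top")
hub=tri([ray(s,285,226.6),ray(t,290.1,237.7)]); print("hub",hub)
print("hub top@.115",at(t,290.1,237.7,2,.115),"scene@.115",at(s,285,226.6,2,.115))
print("mouth",tri([ray(s,375.5,133.2),ray(t,318.6,146.7)]), at(t,318.6,146.7,2,.326))
print("origin",at(s,365.2,251.8,2,0),at(t,315.6,175.9,2,0))
for n,a,b,h in(("box",(325.3,331.2),(370.7,249.2),0),("top",(282.4,322.3),(341.5,272.8),0),("key",(244.4,253.9),(268.7,269.5),0)):
    print(n,at(s,*a,2,h),at(t,*b,2,h))
E
python3 b.py
```

```text
hub [ 0.48945291 -0.38769545  0.11257227]
hub top@.115 [ 0.48928261 -0.38778564  0.115     ] scene@.115 [ 0.48853051 -0.38963735  0.115     ]
mouth [ 0.64781148 -0.45105304  0.31932469] [ 0.64796103 -0.45211203  0.326     ]
origin [ 6.46075695e-01 -4.61222821e-01  1.11022302e-16] [ 0.6483638  -0.44603078  0.        ]
box [ 0.4635999  -0.57163013  0.        ] [ 0.46311746 -0.58120791  0.        ]
top [ 0.40486934 -0.50971484  0.        ] [ 0.40592177 -0.50791995  0.        ]
key [ 0.42093298 -0.31919901  0.        ] [ 0.41564338 -0.32856379  0.        ]
```

```bash
cat > star.py <<'E'
from h import *
HUB=np.array([.489,-.388,.115]); psi=np.arctan2(-.452+.388,.648-.489)
X=np.array([np.cos(psi),np.sin(psi),0]);Y=np.array([-np.sin(psi),np.cos(psi),0]);Z=np.array([0,0,1.])
def knob(th,hub=HUB): return hub+.08*(np.cos(th)*Z-np.sin(th)*Y)
def star(cams=("scene","top"),save=None):
    S=[optics.snapshot(c) for c in cams]; best=[]
    for d in range(0,90):
        v=[]
        for s in S:
            g=cv2.GaussianBlur(s["color"].max(2).astype(np.float32),(7,7),0)
            for k in range(4):
                u=proj(s,knob(np.radians(d+90*k))); x,y=int(round(u[0])),int(round(u[1])); v.append(g[y-1:y+2,x-1:x+2].mean() if 1<=y<398 else 255)
        best.append((np.mean(v),d,np.round(v).tolist()))
    return sorted(best)[:4],S
E
python3 - <<'E'
from star import *
b,S=star(); print(np.degrees(psi)); [print(x) for x in b]
s,t=S
print("wheel",tri([ray(s,215,12),ray(t,25,178)]))
print("bed end near corner",tri([ray(s,308,118),ray(t,218,165)]),tri([ray(s,228,150),ray(t,200,235)]))
th=np.radians(b[0][1])
for im,n in((s,"s"),(t,"t")):
    c=im["color"][:,:,::-1].copy()
    for k in range(4): cv2.circle(c,tuple(int(round(4*x)) for x in proj(im,knob(th+k*np.pi/2))),8,(0,0,255),1,shift=2)
    cv2.circle(c,tuple(int(round(4*x)) for x in proj(im,HUB)),8,(0,255,0),1,shift=2)
    c=c[140:300,220:440]; cv2.imwrite(f"pics/{n}1.png",cv2.resize(c,None,fx=2.5,fy=2.5)); 
a=cv2.imread("pics/s1.png");d=cv2.imread("pics/t1.png"); cv2.imwrite("pics/st1.png",cv2.resize(np.hstack([a[:,:400],d[:,:400]]),None,fx=1,fy=1))
E
```

```text
-21.925560493591476
(np.float32(42.321766), 50, [52.0, 56.0, 71.0, 43.0, 23.0, 32.0, 36.0, 26.0])
(np.float32(42.812912), 48, [51.0, 56.0, 62.0, 43.0, 25.0, 31.0, 49.0, 26.0])
(np.float32(42.979797), 49, [51.0, 56.0, 62.0, 43.0, 25.0, 32.0, 49.0, 26.0])
(np.float32(43.46559), 51, [55.0, 56.0, 77.0, 43.0, 23.0, 33.0, 36.0, 26.0])
wheel [0.58370674 0.0491681  0.36857358]
bed end near corner [ 0.6331368  -0.25042861  0.23764562] [ 0.4817822  -0.19834335  0.18481147]
```

View pics/st1.png

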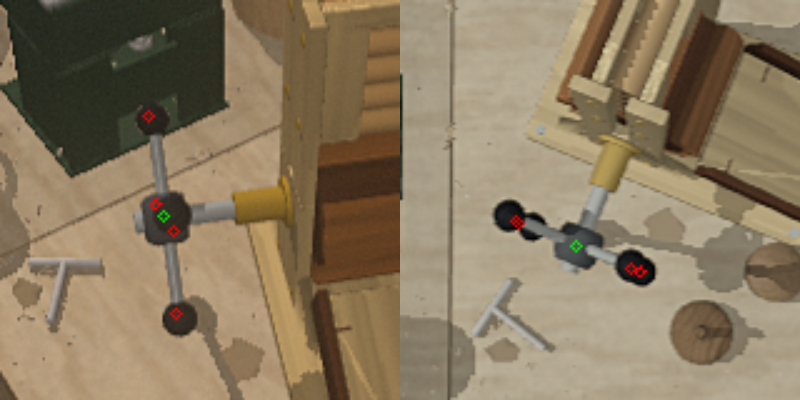

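Run:
```python
from star import *
from scipy.optimize import least_squares
s=optics.snapshot("scene");t=optics.snapshot("top")
def pts(p):
    h=np.array(p[:3]);Yp=np.array([-np.sin(p[3]),np.cos(p[3]),0]);th=p[4]
    K=[h+.08*(np.cos(th+k*np.pi/2)*Z-np.sin(th+k*np.pi/2)*Yp) for k in range(4)] # 0 UR,1 LR,2 LL,3 UL
    return h,K
def f(p):
    h,K=pts(p);r=[]
    for im,q,uv in((t,K[3],(263.2,226)),(t,K[2],(272,230)),(t,h,(290.8,238.4)),(t,(K[0]+K[1])/2,(314,247.2)),(s,h,(286,226)),
                 (s,K[3],(280.8,187.2)),(s,K[1],(292,267.2))): r+=list(proj(im,q)-uv)
    return np.r_[r,(p[2]-.115)*500]
for d in (35,45,55):
    z=least_squares(f,[.489,-.388,.115,-.38,np.radians(d)]); print(z.cost,np.round(z.x,4),np.degrees(z.x[3:]),np.round(z.fun,1))
```

```text
1.5955022517744386 [ 0.4899 -0.39    0.1146 -0.395   0.7063] [-22.63037589  40.46614158] [ 0.3 -0.2  0.3  0.1  0.3 -1.   0.4 -0.3 -0.3  0.6 -0.6 -0.2 -0.7 -0.6
 -0.2]
1.595502251774452 [ 0.4899 -0.39    0.1146 -0.395   0.7063] [-22.63037586  40.46614166] [ 0.3 -0.2  0.3  0.1  0.3 -1.   0.4 -0.3 -0.3  0.6 -0.6 -0.2 -0.7 -0.6
 -0.2]
1.595502251774454 [ 0.4899 -0.39    0.1146 -0.395   0.7063] [-22.63037575  40.46614173] [ 0.3 -0.2  0.3  0.1  0.3 -1.   0.4 -0.3 -0.3  0.6 -0.6 -0.2 -0.7 -0.6
 -0.2]
```

Emit:
{"fn": "jog_arm", "kwargs": {
  "targets": [0, 0, 0, 0, 0, -1, -1, 0, 0, 0, 0, -0.5, -1, -1, 0, 0, 0, 0, -1, -1, -1, 0, 0, 0, 0, -1, -1, -1, 0, 0, 0, 0, -1, -1, -1, 0, 0, 1, -1, -0.7, -0.3, -1, 0, 0, 1, -1, 0, 0, -1, 0, 0, 1, -1, 0, 0, -1, 0, 0, 1, -1, 0, 0, -1, 0, 0, 1, -1, 0, 0, -1, 0, 0, 1, -1, 0, 0, -1, 0, 0, 1, -1, 0, 0, -1]
}}

```text
time: 2.8
ee_pos: [0.4864, 0.2383, 0.4789]
ee_rot: [1.729, 2.622, 0.001]
ft_force: [-0.8, -0.1, -0.2]
opening: 0.0857
grasp_force: 0.0
```

Emit:
{"fn": "jog_arm", "kwargs": {
  "targets": [0, 0, 1, -1, 0, 0, -1, 0, 0, 1, -1, 0, 0, -1, 0, 0, 1, -1, 0, 0, -1, 0, 0, 1, -1, 0, 0, -1, 0, 0, 1, -1, 0, 0, -1, 0, 0, 1, -1, 0, 0, -0.5, 0, 0, 1, -1, 0, 0, -0.3, 0, 0, 1, -1, 0, 0, -0.3, 0, 0, 0, -0.5, 0, 0, -0.3, 0, 0, 0, 0, 0, 0, -0.3]
}}

```text
time: 4.05
ee_pos: [0.4974, -0.1747, 0.4792]
ee_rot: [2.616, 1.739, 0.001]
ft_force: [0.2, 1.1, -0.2]
opening: 0.0554
grasp_force: 0.0
```

```bash
cat > w.py <<'E'
# world offset from the commanded TCP to a knob angle, in tool units
import sys
from h import *
hub=np.array([.4899,-.390,.1148]);psi=-.395
Yp=np.array([-np.sin(psi),np.cos(psi),0])
def tcp(deg,dz=-.022):
    a=np.radians(deg); return hub+.08*(np.cos(a)*np.array([0,0,1])-np.sin(a)*Yp)+[0,0,dz]
def show(deg,dz=-.022):
    st=robot.sense();M=R.from_rotvec(st["ee_rot"]).as_matrix()
    print("t",st["time"],"pos",st["ee_pos"].round(4),"tooly deg",np.degrees(np.arctan2(M[1,1],M[0,1])).round(2),"tilt",M[2].round(3),"open",st["opening"])
    print("units to target",(M.T@(tcp(deg,dz)-st["ee_pos"])/.05).round(3), "f",st["ft_force"].round(1))
if __name__=="__main__": show(float(sys.argv[1]),float(sys.argv[2]) if len(sys.argv)>2 else -.022)
E
python3 w.py -49.5
```

```text
t 4.05 pos [ 0.4974 -0.1747  0.4792] tooly deg -22.75 tilt [ 0.     0.001 -1.   ] open 0.05542462753783995
units to target [-2.815  1.521  6.69 ] f [ 0.2  1.1 -0.2]
```

Emit:
{"fn": "jog_arm", "kwargs": {
  "targets": [0, 0, 0, -1, 0.5, 1, -0.3, 0, 0, 0, -1, 0.5, 1, -0.3, 0, 0, 0, -0.8, 0.52, 1, -0.3, 0, 0, 0, 0, 0, 1, -0.3, 0, 0, 0, 0, 0, 0, -0.3, 0, 0, 0, 0, 0, 0, -0.3]
}}

```text
time: 4.8
ee_pos: [0.515, -0.3067, 0.3017]
ee_rot: [2.608, 1.749, 0.002]
ft_force: [-0.2, 0.0, 1.2]
opening: 0.0556
grasp_force: 0.0
```

```bash
python3 w.py -49.5
python3 - <<'E'
from h import *
from w import tcp
s=optics.snapshot("wrist"); p=tcp(-49.5,0); c=s["color"][:,:,::-1].copy(); u=proj(s,p); print(u)
cv2.circle(c,tuple(int(x) for x in u),4,(0,0,255),1); cv2.imwrite("pics/w1.png",c)
E
```

```text
t 4.8 pos [ 0.515  -0.3067  0.3017] tooly deg -22.31 tilt [ 0.     0.002 -1.   ] open 0.05560635137090792
units to target [-0.516  0.168  3.138] f [-0.2  0.   1.2]
[327.46665405 216.38211965]
```

View pics/w1.png

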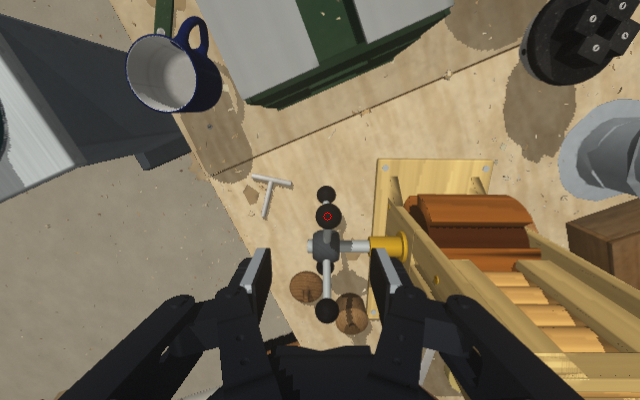

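Emit:
{"fn": "jog_arm", "kwargs": {
  "targets": [0, 0, 0, -0.52, 0.17, 0.6, -0.3, 0, 0, 0, 0, 0, 0.9, -0.3, 0, 0, 0, 0, 0, 0.5, -0.3, 0, 0, 0, 0, 0, 0, -0.3]
}}

```text
time: 5.35
ee_pos: [0.5119, -0.334, 0.2007]
ee_rot: [-2.61, -1.748, -0.001]
ft_force: [0.8, 0.1, 0.4]
opening: 0.0557
grasp_force: 0.0
```

```bash
python3 w.py -49.5
python3 - <<'E'
from h import *
from w import tcp
s=optics.snapshot("wrist"); p=tcp(-49.5,0); c=s["color"][:,:,::-1].copy(); u=proj(s,p); print(u, proj(s,tcp(40.5,0)))
c=c[150:400,150:550].copy(); cv2.circle(c,tuple(int(x) for x in u-[150,150]),4,(0,0,255),1); cv2.imwrite("pics/w2.png",cv2.resize(c,None,fx=1.5,fy=1.5))
E
```

```text
t 5.35 pos [ 0.5119 -0.334   0.2007] tooly deg -22.36 tilt [ 0.001  0.    -1.   ] open 0.055687397543577224
units to target [0.012 0.025 1.12 ] f [0.8 0.1 0.4]
[320.95863751 232.99343016] [320.06107664 369.33506589]
```

View pics/w2.png

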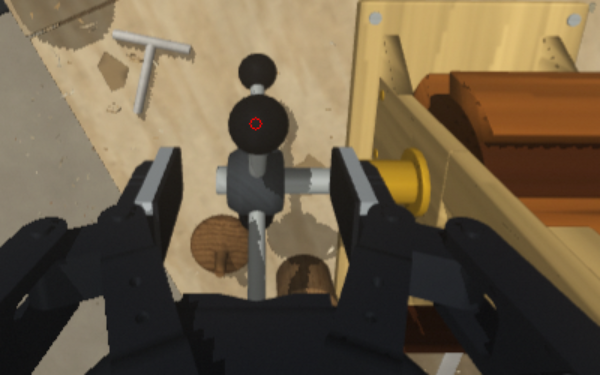

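Emit:
{"fn": "jog_arm", "kwargs": {
  "targets": [0, 0, 0, 0, 0.03, 0.6, -0.3, 0, 0, 0, 0, 0, 0.52, -0.3, 0, 0, 0, 0, 0, 0, 0.2, 0, 0, 0, 0, 0, 0, 1, 0, 0, 0, 0, 0, 0, 1, 0, 0, 0, 0, 0, 0, 1],
  "force": 40
}}

```text
time: 6.15
ee_pos: [0.5127, -0.3351, 0.1458]
ee_rot: [-2.611, -1.747, -0.002]
ft_force: [-2.5, 3.5, 4.4]
opening: 0.0259
grasp_force: 39.3
```

```bash
python3 w.py -49.5
python3 - <<'E'
from w import *
# commanded arc increments in tool units (x = left, z = down), from -49.5 in 7.5-deg steps
for a0 in np.arange(-50,50,7.5):
    d=(tcp(a0+7.5)-tcp(a0))/.05; print(a0,round(float(d@Yp),3),round(float(-d[2]),3))
E
```

```text
t 6.15 pos [ 0.5127 -0.3351  0.1458] tooly deg -22.44 tilt [ 0.001  0.001 -1.   ] open 0.025931964339597505
units to target [0.028 0.002 0.022] f [-2.5  3.5  4.4]
-50.0 -0.145 -0.151
-42.5 -0.163 -0.131
-35.0 -0.179 -0.109
-27.5 -0.192 -0.084
-20.0 -0.201 -0.059
-12.5 -0.207 -0.032
-5.0 -0.209 -0.005
2.5 -0.208 0.023
10.0 -0.203 0.05
17.5 -0.195 0.076
25.0 -0.183 0.101
32.5 -0.169 0.124
40.0 -0.151 0.145
47.5 -0.131 0.163
```

Emit:
{"fn": "jog_arm", "kwargs": {
  "targets": [0, 0, 0, -0.145, 0, -0.151, 1, 0, 0, 0, -0.163, 0, -0.131, 1, 0, 0, 0, -0.179, 0, -0.109, 1, 0, 0, 0, -0.192, 0, -0.084, 1, 0, 0, 0, -0.201, 0, -0.059, 1, 0, 0, 0, -0.207, 0, -0.032, 1, 0, 0, 0, -0.209, 0, -0.005, 1, 0, 0, 0, -0.208, 0, 0.023, 1, 0, 0, 0, -0.203, 0, 0.05, 1, 0, 0, 0, -0.195, 0, 0.076, 1, 0, 0, 0, -0.183, 0, 0.101, 1, 0, 0, 0, -0.169, 0, 0.124, 1]
}}

```text
time: 7.65
ee_pos: [0.4692, -0.4402, 0.1536]
ee_rot: [-2.611, -1.746, 0.0]
ft_force: [-0.7, 0.2, 0.1]
opening: -0.0003
grasp_force: 0.0
```

```bash
python3 w.py 40
python3 - <<'E'
from h import *
s=optics.snapshot("wrist"); t=optics.snapshot("scene")
a=cv2.resize(s["color"],(400,250)); b=cv2.resize(t["color"][90:340,230:450],None,fx=1.6,fy=1.6)
o=np.zeros((400,760,3),np.uint8);o[:250,:400]=a;o[:400,400:752]=b;cv2.imwrite("pics/c1.png",o[:,:,::-1])
E
```

```text
t 7.65 pos [ 0.4692 -0.4402  0.1536] tooly deg -22.45 tilt [ 0. -0. -1.] open -0.00028788143596107196
units to target [ 0.057 -0.004 -0.009] f [-0.7  0.2  0.1]
```

View pics/c1.png

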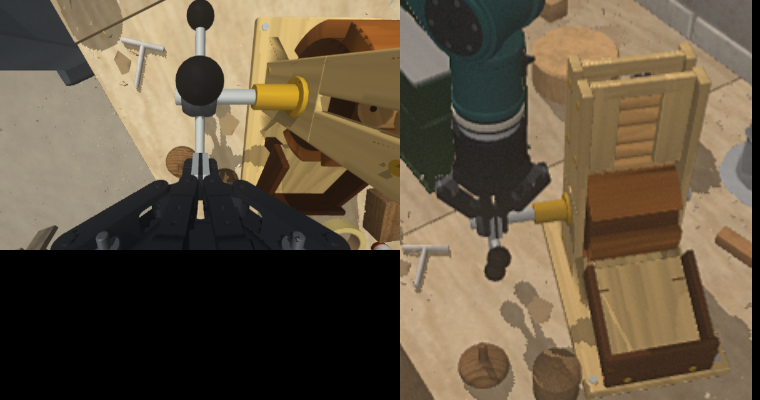

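Run:
```python
from w import *
s=optics.snapshot("wrist")
g=(s["color"].max(2)<60).astype(np.uint8)
for row in range(-100,181,10):
    pass
from scipy.optimize import minimize_scalar
for name,uv in(("near",(320,131)),("far",(321,24))):
    r=min((np.linalg.norm(proj(s,tcp(d,0))-uv),d) for d in np.arange(-180,180,.5)); print(name,r)
    print([ (d,proj(s,tcp(d,0)).round().tolist()) for d in (-90,-60,-40,-20,0)])
n,l,st,c=cv2.connectedComponentsWithStats(g)
for i in range(1,n):
    if st[i,4]>150: print(st[i],c[i].round())
```

```text
near (np.float64(0.223410480638044), np.float64(-13.5))
[(-90, [321.0, 7.0]), (-60, [320.0, 4.0]), (-40, [320.0, 39.0]), (-20, [320.0, 106.0]), (0, [320.0, 183.0])]
far (np.float64(0.4452757364241965), np.float64(-105.0))
[(-90, [321.0, 7.0]), (-60, [320.0, 4.0]), (-40, [320.0, 39.0]), (-20, [320.0, 106.0]), (0, [320.0, 183.0])]
[   0    0  127  112 9567] [52. 49.]
[ 300    0   44   47 1623] [321.  22.]
[ 490   59   73   31 1443] [525.  74.]
[ 283   87   77   99 5612] [321. 133.]
[ 104   98   48   39 1015] [128. 117.]
[ 527  154   53   40 1262] [553. 172.]
[   81   219   511   181 42963] [348. 342.]
[477 218  35  23 282] [492. 232.]
[583 338  11  32 164] [587. 355.]
[ 65 361  28  39 267] [ 79. 381.]
```

Emit:
{"fn": "jog_arm", "kwargs": {
  "targets": [0, 0, 0, 0, 0, -0.8, 1, 0, 0, 0, 0, 0, -1, 0.2, 0, 0, 0, 0.7, 0, 0, -0.3, 0, 0, 0, 0.7, 0, 0, -0.3, 0, 0, 0, 0, 0, 0, -0.3]
}}

```text
time: 8.43
ee_pos: [0.4987, -0.3707, 0.2437]
ee_rot: [-2.604, -1.754, -0.004]
ft_force: [0.2, -0.7, -0.8]
opening: 0.0552
grasp_force: 0.0
```

```bash
python3 w.py -13.5 -.03;  python3 - <<'E'
from w import *
s=optics.snapshot("wrist"); g=(s["color"].max(2)<60).astype(np.uint8); g[:, :280]=0; g[:,360:]=0
n,l,st,c=cv2.connectedComponentsWithStats(g)
for i in range(1,n):
    if st[i,4]>150: print(st[i],c[i].round())
for d in (-20,-13.5,-10,-5): print(d,proj(s,tcp(d,0)))
E
```

```text
t 8.425 pos [ 0.4987 -0.3707  0.2437] tooly deg -22.07 tilt [ 0.003 -0.    -1.   ] open 0.05521691600727679
units to target [-0.056 -0.013  1.623] f [ 0.2 -0.7 -0.8]
[ 280    0   80   47 1643] [304.  16.]
[307 124  27  25 536] [320. 136.]
[ 301  208   37   37 1063] [319. 226.]
[305 278  27  26 520] [318. 291.]
[339 282  21  19 219] [350. 290.]
[ 280  333   80   67 4260] [319. 373.]
-20 [318.52505654 215.54944249]
-13.5 [318.40016253 227.61453114]
-10 [318.33566569 234.00321831]
-5 [318.24810518 242.87482726]
```

Emit:
{"fn": "jog_arm", "kwargs": {
  "targets": [0, 0, 0, -0.04, -0.01, 0.8, -0.3, 0, 0, 0, 0, 0, 0.82, -0.3, 0, 0, 0, 0, 0, 0, 0.2, 0, 0, 0, 0, 0, 0, 1, 0, 0, 0, 0, 0, 0, 1, 0, 0, 0, 0, 0, 0, 1],
  "force": 80
}}

```text
time: 9.22
ee_pos: [0.4947, -0.3779, 0.1636]
ee_rot: [2.61, 1.745, -0.002]
ft_force: [-0.4, -4.5, -9.9]
opening: 0.0254
grasp_force: 78.9
```

Emit:
{"fn": "jog_arm", "kwargs": {
  "targets": [0, 0, 0, 0, 0, -0.07, 1, 0, 0, 0, -0.206, 0, -0.038, 1, 0, 0, 0, -0.209, 0, -0.01, 1, 0, 0, 0, -0.208, 0, 0.017, 1, 0, 0, 0, 0, 0, 0, 1]
}}

```text
time: 9.85
ee_pos: [0.4818, -0.4093, 0.1697]
ee_rot: [2.608, 1.741, -0.005]
ft_force: [-3.6, -6.7, -0.2]
opening: 0.0067
grasp_force: 4.7
```

```bash
python3 w.py 8.5 -.026
```

```text
t 9.85 pos [ 0.4818 -0.4093  0.1697] tooly deg -22.54 tilt [-0.006  0.003 -1.   ] open 0.006719247965564811
units to target [0.183 0.002 0.035] f [-3.6 -6.7 -0.2]
```

Run:
```python
from h import *
s=optics.snapshot("wrist"); t=optics.snapshot("scene"); q=optics.snapshot("top")
a=cv2.resize(s["color"][:,120:520],(400,400)); b=cv2.resize(t["color"][150:300,240:390],(400,400))
cv2.imwrite("pics/c2.png",np.hstack([a,b])[:,:,::-1])
```

```text
(no output)
```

View pics/c2.png

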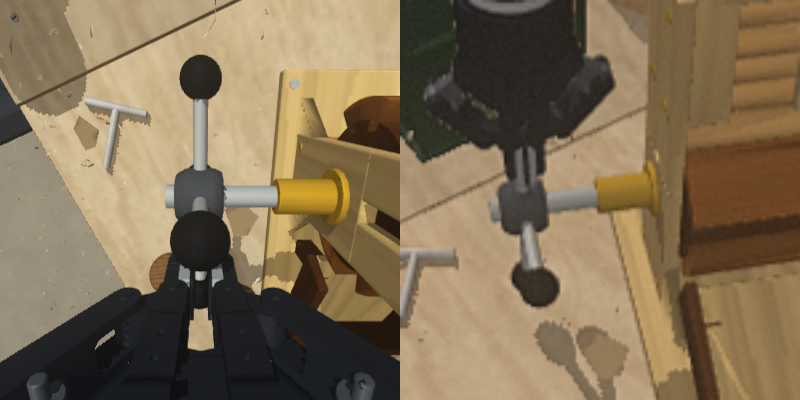

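Emit:
{"fn": "jog_arm", "kwargs": {
  "targets": [0, 0, 0, -0.1, 0, 0, 0.4, 0, 0, 0, -0.1, 0, 0, 0.4, 0, 0, 0, 0, 0, -0.8, 0.4, 0, 0, 0, 0, 0, -0.8, 1, 0, 0, 0, 1, 0, 0, 1, 0, 0, 0, 0.6, 0, 0, 1, 0, 0, 0, 0, 0, 0, 1]
}}

```text
time: 10.88
ee_pos: [0.5121, -0.337, 0.2483]
ee_rot: [-2.605, -1.754, -0.004]
ft_force: [-0.3, -1.4, -0.3]
opening: -0.0001
grasp_force: 0.0
```

```bash
cat > v.py <<'E'
import sys
from w import *
# star angle from the wrist view: dark blob score along the knob circle
def ang(lo,hi,cams=("wrist",)):
    S=[optics.snapshot(c) for c in cams]; out=[]
    for s in S:
        dark=(s["color"].max(2)<62).astype(np.float32)
        for d in np.arange(lo,hi,.5):
            u=proj(s,tcp(d,0)); T=np.array(s["camera_from_world"]); z=(T[:3,:3]@tcp(d,0)+T[:3,3])[2]; r=.014*s["fx"]/z
            yy,xx=np.mgrid[:400,:640]; q=np.hypot(xx-u[0],yy-u[1])
            i=q<r*.95; o=(q>r*1.1)&(q<r*1.4)
            if i.sum()>20: out.append((round(float(dark[i].mean()-dark[o].mean()),2),float(d)))
    return sorted(out)[::-1][:4],S
if __name__=="__main__":
    a,S=ang(float(sys.argv[1]),float(sys.argv[2])); print(a); show(a[0][1],-.006)
E
python3 v.py -60 40
```

```text
[(0.15, -34.0), (0.15, -34.5), (0.15, -35.0), (0.15, -35.5)]
t 10.925 pos [ 0.5108 -0.3393  0.2485] tooly deg -22.27 tilt [ 0.001  0.    -1.   ] open 4.000130785051856e-05
units to target [-0.203  0.003  1.468] f [-0.5  0.  -0.1]
```

Run:
```python
from w import *
s=optics.snapshot("wrist"); g=(s["color"].max(2)<60).astype(np.uint8); g[:, :260]=0; g[:,380:]=0
n,l,st,c=cv2.connectedComponentsWithStats(g)
for i in range(1,n):
    if st[i,4]>150: print(st[i],c[i].round())
for d in (-110,-100,-90,-80,-20,-10,0,10): print(d,proj(s,tcp(d,0)).round())
print([(d["score"],np.array(d["point"])*[640,400]) for d in spotter.spot_point("wrist","ball_knob")])
```

```text
[ 260    0  120   84 6298] [310.  31.]
[308 156  26  27 546] [320. 169.]
[  260   211   120   189 14300] [320. 337.]
-110 [320. 169.]
-100 [320. 168.]
-90 [320. 169.]
-80 [320. 173.]
-20 [319. 252.]
-10 [319. 270.]
0 [319. 285.]
10 [319. 299.]
[(0.23, array([535.616, 291.68 ]))]
```

Run:
```python
from w import *
s=optics.snapshot("wrist"); st=robot.sense(); T=np.array(s["camera_from_world"]).copy()
d=np.array([.4818,-.4093,.1697])-st["ee_pos"]; T[:3,3]-=T[:3,:3]@d; s["camera_from_world"]=T
for a in (-110,-100,-90,-85,-20,-10,-5,0,5,10): print(a,proj(s,tcp(a,0)).round())
```

```text
-110 [320.  90.]
-100 [319.  83.]
-90 [319.  78.]
-85 [319.  78.]
-20 [319. 187.]
-10 [319. 218.]
-5 [319. 233.]
0 [319. 247.]
5 [319. 260.]
10 [319. 271.]
```

Emit:
{"fn": "jog_arm", "kwargs": {
  "targets": [0, 0, 0, 0, 0, 0.8, 1, 0, 0, 0, 0, 0, 0.45, 1, 0, 0, 0, -0.25, 0, 0, 1, 0, 0, 0, -0.25, 0, 0, 1, 0, 0, 0, -0.209, 0, 0.005, 1, 0, 0, 0, -0.206, 0, 0.032, 1, 0, 0, 0, -0.2, 0, 0.06, 1, 0, 0, 0, -0.19, 0, 0.085, 1, 0, 0, 0, 0, 0, 0, 1]
}}

```text
time: 12.2
ee_pos: [0.4838, -0.4029, 0.1761]
ee_rot: [2.612, 1.744, -0.003]
ft_force: [0.2, 0.7, -0.5]
opening: 0.0002
grasp_force: 0.0
```

```bash
cat > b.py <<'E'
from w import *
import sys
show(0,0)
s=optics.snapshot("wrist"); g=(s["color"].max(2)<60).astype(np.uint8); g[:, :270]=0; g[:,370:]=0
n,l,st,c=cv2.connectedComponentsWithStats(g)
for i in range(1,n):
    if st[i,4]>150: print(st[i],c[i].round())
A=np.arange(-130,80,10)
print([(int(a),int(proj(s,tcp(a,0))[1])) for a in A])
st=robot.sense()["ee_pos"]; print("lateral right mm",-(st-hub)@Yp*1000,"up",(st-hub)[2]*1000)
E
python3 b.py
```

```text
t 12.2 pos [ 0.4838 -0.4029  0.1761] tooly deg -22.54 tilt [-0.003  0.    -1.   ] open 0.0001843078514546086
units to target [ 0.285  0.014 -0.375] f [ 0.2  0.7 -0.5]
[ 297   78   49   75 2207] [321. 107.]
[328 176  15  53 288] [336. 202.]
[  270   245   100   155 12148] [320. 336.]
[(-130, 116), (-120, 106), (-110, 98), (-100, 92), (-90, 89), (-80, 89), (-70, 94), (-60, 105), (-50, 120), (-40, 142), (-30, 167), (-20, 196), (-10, 225), (0, 252), (10, 275), (20, 292), (30, 305), (40, 312), (50, 314), (60, 312), (70, 307)]
lateral right mm 14.076832608597272 up 61.36491111044419
```

Emit:
{"fn": "jog_arm", "kwargs": {
  "targets": [0, 0, 0, -0.178, 0, 0.108, 1, 0, 0, 0, -0.163, 0, 0.131, 1, 0, 0, 0, -0.145, 0, 0.15, 1, 0, 0, 0, 0, 0, 0, 1, 0, 0, 0, 0.3, 0, -0.9, 1, 0, 0, 0, 0.6, 0, -0.9, 1, 0, 0, 0, 1, 0, 0, 1, 0, 0, 0, 1, 0, 0, 1, 0, 0, 0, 0, 0, 0, 1]
}}

```text
time: 13.38
ee_pos: [0.5333, -0.285, 0.2463]
ee_rot: [-2.603, -1.756, -0.001]
ft_force: [0.6, 0.2, -0.8]
opening: -0.0001
grasp_force: 0.0
```

```bash
python3 b.py
```

```text
t 13.375 pos [ 0.5333 -0.285   0.2463] tooly deg -21.99 tilt [ 0.001 -0.    -1.   ] open -6.245348254663539e-05
units to target [-2.274 -0.018  1.027] f [ 0.6  0.2 -0.8]
[ 270    0  100  130 3900] [324.  58.]
[310 211  21  21 349] [320. 221.]
[  270   245   100   155 11987] [320. 337.]
[(-130, 222), (-120, 220), (-110, 219), (-100, 220), (-90, 224), (-80, 231), (-70, 240), (-60, 251), (-50, 265), (-40, 281), (-30, 298), (-20, 314), (-10, 330), (0, 344), (10, 355), (20, 363), (30, 368), (40, 370), (50, 369), (60, 365), (70, 359)]
lateral right mm -110.19500093775176 up 131.900867972414
```

Emit:
{"fn": "jog_arm", "kwargs": {
  "targets": [0, 0, 0, -0.2, 0, 0.8, 1, 0, 0, 0, -0.1, 0, 0.78, 1, 0, 0, 0, -0.2, 0, 0, 1, 0, 0, 0, -0.18, 0, 0, 1, 0, 0, 0, -0.169, 0, -0.124, 1, 0, 0, 0, -0.183, 0, -0.101, 1, 0, 0, 0, -0.195, 0, -0.076, 1, 0, 0, 0, -0.203, 0, -0.05, 1, 0, 0, 0, -0.208, 0, -0.023, 1, 0, 0, 0, -0.209, 0, 0.005, 1, 0, 0, 0, -0.207, 0, 0.032, 1, 0, 0, 0, -0.201, 0, 0.06, 1]
}}

```text
time: 14.92
ee_pos: [0.4874, -0.3946, 0.1817]
ee_rot: [2.612, 1.746, -0.001]
ft_force: [2.6, 2.9, 2.4]
opening: 0.0002
grasp_force: 1.8
```

Emit:
{"fn": "jog_arm", "kwargs": {
  "targets": [0, 0, 0, 0, 0, 0, 1, 0, 0, 0, 0, 0, 0, 1, 0, 0, 0, 0, 0, 0, 1, 0, 0, 0, 0, 0, 0, 1, 0, 0, 0, 0, 0, 0, 1, 0, 0, 0, 0, 0, 0, 1, 0, 0, 0, 0, 0, 0, 1, 0, 0, 0, 0, 0, 0, 1]
}}

```text
time: 15.92
ee_pos: [0.4879, -0.3937, 0.182]
ee_rot: [2.611, 1.746, 0.0]
ft_force: [0.2, 0.4, 0.8]
opening: -0.0002
grasp_force: 0.0
```

```bash
python3 b.py
python3 - <<'E'
from h import *
s=optics.snapshot("top"); t=optics.snapshot("scene")
b=cv2.resize(t["color"][110:350,240:460],(367,400)); a=cv2.resize(s["color"][90:260,240:420],(424,400))
cv2.imwrite("pics/c3.png",np.hstack([a,b])[:,:,::-1])
for c in("top","scene"): print(c,[(round(d["score"],2),(np.array(d["point"])*[640,400]).round().tolist()) for d in spotter.spot_point(c,"blank_1")])
E
```

```text
t 15.925 pos [ 0.4879 -0.3937  0.182 ] tooly deg -22.45 tilt [-0.  0. -1.] open -0.0002277037947586799
units to target [ 0.083  0.009 -0.256] f [0.2 0.4 0.8]
[ 299   93   45   47 1656] [321. 116.]
[  270   245   100   155 12121] [320. 337.]
[(-130, 128), (-120, 119), (-110, 112), (-100, 107), (-90, 105), (-80, 107), (-70, 112), (-60, 123), (-50, 139), (-40, 160), (-30, 184), (-20, 211), (-10, 238), (0, 263), (10, 285), (20, 301), (30, 312), (40, 318), (50, 320), (60, 318), (70, 313)]
lateral right mm 4.162941721524012 up 67.16717932201473
top [(0.96, [386.0, 201.0]), (0.64, [322.0, 155.0]), (0.27, [339.0, 274.0])]
scene [(0.86, [392.0, 306.0]), (0.77, [373.0, 164.0]), (0.68, [372.0, 177.0]), (0.56, [378.0, 222.0]), (0.55, [371.0, 188.0])]
```

View pics/c3.png

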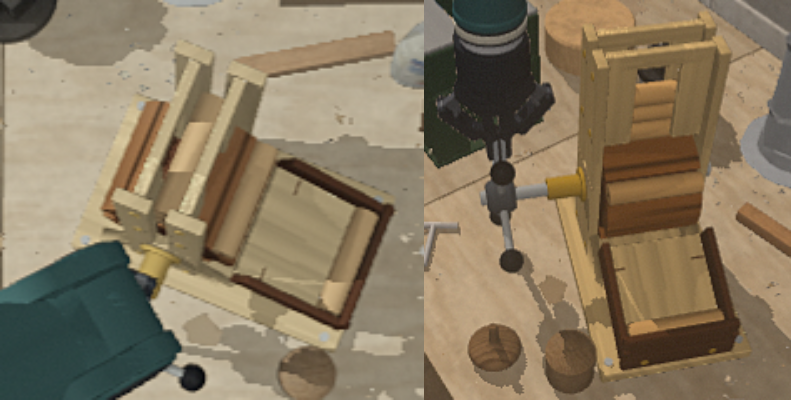

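```bash
cat > fl.py <<'E'
from w import *
Xp=np.array([np.cos(psi),np.sin(psi),0])
def flute(uv,c="scene"):
    s=optics.snapshot(c); m=hub+.17*Xp
    r=[(np.linalg.norm(proj(s,m+.068*(np.cos(a)*np.array([0,0,1])-np.sin(a)*Yp))-uv),np.degrees(a)) for a in np.radians(np.arange(-20,130,1))]
    return min(r)
def blanks():
    for c in("top","scene"):
        optics.snapshot(c)
        L=[(round(d["score"],2),(np.array(d["point"])*[640,400]).round().tolist()) for d in spotter.spot_point(c,"blank_1")]
        print(c,[x for x in L if x[0]>.4])
        if c=="scene":
            for sc,p in L:
                f=flute(p)
                if sc>.4 and f[0]<6: print("flute blank at",f)
if __name__=="__main__":
    st=robot.sense()["ee_pos"]; print("lat",-(st-hub)@Yp*1000,"up",(st-hub)[2]*1000); blanks()
E
python3 fl.py
```

```text
lat 4.185711236772711 up 67.17290592707823
top [(0.78, [341.0, 173.0]), (0.69, [388.0, 199.0]), (0.56, [322.0, 151.0])]
scene [(0.97, [389.0, 304.0]), (0.93, [380.0, 223.0]), (0.65, [371.0, 164.0]), (0.61, [370.0, 176.0]), (0.52, [372.0, 188.0])]
flute blank at (np.float64(2.278714893163961), np.float64(57.00000000000001))
flute blank at (np.float64(2.065538108656676), np.float64(-5.0))
```

Emit:
{"fn": "jog_arm", "kwargs": {
  "targets": [0, 0, 0, -0.193, 0, 0.08, 1, 0, 0, 0, -0.182, 0, 0.104, 1, 0, 0, 0, -0.167, 0, 0.127, 1, 0, 0, 0, -0.149, 0, 0.147, 1, 0, 0, 0, 0, 0, 0, 1, 0, 0, 0, 0.3, 0, -0.9, 1, 0, 0, 0, 0.6, 0, -0.9, 1, 0, 0, 0, 1, 0, 0, 1, 0, 0, 0, 1, 0, 0, 1, 0, 0, 0, 0, 0, 0, 1]
}}

```text
time: 17.88
ee_pos: [0.5325, -0.2867, 0.2484]
ee_rot: [-2.603, -1.756, -0.002]
ft_force: [-0.2, -0.3, 0.2]
opening: 0.0
grasp_force: 0.0
```

```bash
python3 b.py; python3 fl.py
```

```text
t 17.875 pos [ 0.5325 -0.2867  0.2484] tooly deg -21.97 tilt [ 0.002 -0.001 -1.   ] open 1.1726152050229443e-05
units to target [-2.237 -0.016  1.067] f [-0.2 -0.3  0.2]
[ 270    0  100  129 3737] [325.  60.]
[310 209  21  21 350] [320. 219.]
[  270   245   100   155 11991] [320. 337.]
[(-130, 220), (-120, 218), (-110, 217), (-100, 218), (-90, 222), (-80, 228), (-70, 237), (-60, 248), (-50, 262), (-40, 278), (-30, 294), (-20, 311), (-10, 327), (0, 340), (10, 352), (20, 360), (30, 365), (40, 367), (50, 366), (60, 362), (70, 357)]
lateral right mm -108.32752379261757 up 133.93913080056714
lat -108.32752379261757 up 133.93913080056714
top [(0.92, [323.0, 158.0]), (0.88, [387.0, 199.0]), (0.71, [348.0, 175.0]), (0.71, [325.0, 167.0])]
scene [(0.79, [374.0, 202.0]), (0.58, [390.0, 303.0]), (0.56, [380.0, 240.0]), (0.56, [371.0, 187.0]), (0.54, [370.0, 178.0])]
flute blank at (np.float64(0.40168146323413645), np.float64(22.0))
flute blank at (np.float64(2.5161363525829175), np.float64(89.0))
flute blank at (np.float64(1.5929772306915948), np.float64(-8.0))
```

Emit:
{"fn": "jog_arm", "kwargs": {
  "targets": [0, 0, 0, -0.22, 0, 0.8, 1, 0, 0, 0, -0.12, 0, 0.8, 1, 0, 0, 0, -0.2, 0, 0, 1, 0, 0, 0, -0.18, 0, 0, 1, 0, 0, 0, -0.169, 0, -0.124, 1, 0, 0, 0, -0.183, 0, -0.101, 1, 0, 0, 0, -0.195, 0, -0.076, 1, 0, 0, 0, -0.203, 0, -0.05, 1]
}}

```text
time: 19.38
ee_pos: [0.5032, -0.3592, 0.1884]
ee_rot: [2.61, 1.748, 0.005]
ft_force: [1.9, 4.2, 3.3]
opening: 0.0003
grasp_force: 2.3
```

Emit:
{"fn": "jog_arm", "kwargs": {
  "targets": [0, 0, 0, 0, 0, 0, 1, 0, 0, 0, 0, 0, 0, 1, 0, 0, 0, 0, 0, 0, 1, 0, 0, 0, 0, 0, 0, 1, 0, 0, 0, 0, 0, 0, 1, 0, 0, 0, 0, 0, 0, 1, 0, 0, 0, 0, 0, 0, 1, 0, 0, 0, 0, 0, 0, 1]
}}

```text
time: 20.38
ee_pos: [0.502, -0.3595, 0.1866]
ee_rot: [2.612, 1.746, 0.0]
ft_force: [-0.5, 0.3, 0.1]
opening: 0.0
grasp_force: 0.0
```

```bash
python3 fl.py
```

```text
lat -32.76415024555968 up 71.82012826992111
top [(0.93, [320.0, 158.0]), (0.85, [385.0, 202.0]), (0.78, [379.0, 193.0]), (0.69, [338.0, 172.0]), (0.47, [293.0, 238.0])]
scene [(0.87, [389.0, 304.0]), (0.83, [372.0, 176.0]), (0.62, [391.0, 292.0]), (0.62, [372.0, 188.0]), (0.58, [379.0, 219.0])]
flute blank at (np.float64(2.065538108656676), np.float64(-5.0))
flute blank at (np.float64(1.6683950768154392), np.float64(51.0))
```

Emit:
{"fn": "jog_arm", "kwargs": {
  "targets": [0, 0, 0, -0.208, 0, -0.017, 1, 0, 0, 0, -0.209, 0, 0.012, 1, 0, 0, 0, -0.206, 0, 0.039, 1, 0, 0, 0, -0.199, 0, 0.065, 1, 0, 0, 0, -0.189, 0, 0.09, 1, 0, 0, 0, -0.176, 0, 0.114, 1, 0, 0, 0, -0.158, 0, 0.136, 1, 0, 0, 0, -0.14, 0, 0.15, 1, 0, 0, 0, 0, 0, 0, 1, 0, 0, 0, 0, 0, 0, 1]
}}

```text
time: 22.12
ee_pos: [0.4731, -0.429, 0.157]
ee_rot: [2.611, 1.745, -0.002]
ft_force: [-0.2, 0.2, 0.6]
opening: 0.0002
grasp_force: 0.0
```

Emit:
{"fn": "jog_arm", "kwargs": {
  "targets": [0, 0, 0, 0, 0, 0, 1, 0, 0, 0, 0, 0, 0, 1, 0, 0, 0, 0, 0, 0, 1, 0, 0, 0, 0, 0, 0, 1, 0, 0, 0, 0, 0, 0, 1, 0, 0, 0, 0, 0, 0, 1]
}}

```text
time: 22.88
ee_pos: [0.4737, -0.4282, 0.1572]
ee_rot: [2.611, 1.746, -0.0]
ft_force: [-0.5, 0.6, 0.5]
opening: 0.0001
grasp_force: 0.0
```

```bash
python3 fl.py
python3 - <<'E'
from h import *
s=optics.snapshot("top"); t=optics.snapshot("scene")
b=cv2.resize(t["color"][110:350,240:460],(367,400)); a=cv2.resize(s["color"][90:260,240:420],(424,400))
cv2.imwrite("pics/c4.png",np.hstack([a,b])[:,:,::-1])
E
```

```text
lat 41.48718646771732 up 42.37243304703449
top [(0.86, [336.0, 171.0]), (0.79, [368.0, 192.0]), (0.72, [386.0, 203.0]), (0.68, [321.0, 156.0]), (0.6, [380.0, 195.0])]
scene [(0.96, [391.0, 306.0]), (0.83, [390.0, 292.0]), (0.76, [369.0, 185.0]), (0.73, [377.0, 212.0]), (0.72, [383.0, 282.0])]
flute blank at (np.float64(0.7935999354807263), np.float64(-16.0))
flute blank at (np.float64(0.5828183332330348), np.float64(39.0))
```

View pics/c4.png

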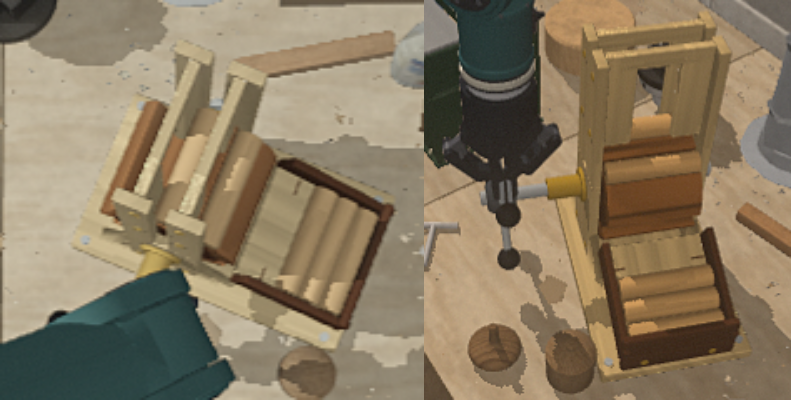

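Three blanks lie side by side in the tray. The fourth rides in its flute about 40° past the top, and the fifth is still in the hopper. I'll back off clear of the star.

Emit:
{"fn": "jog_arm", "kwargs": {
  "targets": [0, 0, 0, 0.3, 0, -0.6, 1, 0, 0, 0, 0.3, 0, -0.9, 1, 0, 0, 0, 0, -0.2, -1, 1, 0, 0, 0, 0, -0.5, -1, 1, 0, 0, 0, 0, 0, 0, 1, 0, 0, 0, 0, 0, 0, 1, 0, 0, 0, 0, 0, 0, 1]
}}

```text
time: 24.3
ee_pos: [0.4528, -0.3861, 0.3304]
ee_rot: [-2.609, -1.746, 0.002]
ft_force: [0.2, -0.0, 0.8]
opening: 0.0002
grasp_force: 0.0
```

```bash
python3 fl.py; python3 -c "
from rig import robot
print(robot.sense()['ft_force']); print(robot.finish_job())"
```

```text
lat 10.671953294805723 up 215.63276853369268
top [(0.95, [320.0, 161.0]), (0.9, [385.0, 201.0]), (0.85, [377.0, 195.0]), (0.78, [335.0, 171.0]), (0.75, [370.0, 192.0])]
scene [(0.85, [382.0, 281.0]), (0.84, [391.0, 306.0]), (0.79, [375.0, 210.0]), (0.76, [389.0, 292.0]), (0.72, [280.0, 188.0]), (0.58, [370.0, 186.0])]
flute blank at (np.float64(1.0823488443329143), np.float64(35.0))
flute blank at (np.float64(1.1562582919546414), np.float64(-12.000000000000002))
[-0.14635208  0.3742055   0.51742387]
the job is handed in; nothing more can be done
None
```

The job is handed in: exactly three blanks were fed one at a time and lie in the tray, two remain in the feeder, the hand touched no blank or bystander, and it took about 24 s of the 72 s (gripping a knob slipped twice early on, so I pushed the knobs with closed fingers instead).

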